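# Draw the trier from the loaf and present the core

### The arm

A 6-joint arm with a two-finger parallel gripper is mounted at the origin on the work surface. World frame = base frame: x ahead of the robot, y to its left, z up, the work surface at z = 0. Lengths are in m, angles in rad, forces in N, time in s.
With the tool pointing down it reaches from about 0.325 to 0.9 m from the base axis. Payload 6.1 kg.
Tool frame: the origin (TCP) lies at the very end of the fingers, on their centre line; the grasp point (between the pads) lies 19 mm behind it (robot.pinch_z is the distance from the TCP to the grasp point, in m); z points along the fingers, y is the line along which they close (so a half turn about z gives the same grasp; the last joint's range is limited). The gripper opens to 85 mm and grips with 20 to 120 N. Pads are 22 mm wide; open, the fingers measure 114 mm over their backs; the gripper's body (76 mm by 85 mm) begins 54 mm behind the grasp point. The pads swing forward as they close: fully open they stand 13 mm farther back than shut.
Start: joints at [1.119, 0.22, 1.526, -0, 1.395, -0.126], TCP at [0.2, 0.592, 0.231] pointing down, gripper open.
Joint ranges: [-2.98, 2.98], [-0.91, 2.08], [0.09, 2.57], [-1.24, 4.39], [0.2, 2.65], [-2.68, 2.68]. Speed limits (rad/s): [2.57, 2.57, 3.01, 3.14, 3.14, 3.14].

### API

Orientations are given as a unit quaternion [w, x, y, z].
In Python, from plant import robot, viewer gives the robot as it stands.
- The arm moves only by the shell command python3 -m pendant 'ROWS' [OPENING] [FORCE]. ROWS is JSON, one flat list of numbers, 6 for each row, row after row: the shift along the tool's x, y, z in cm, then the turn, a rotation vector about the tool's x, y, z in degrees. In form: [x, y, z, ax, ay, az, x, y, z, ax, ay, az, ...]. A call has 1 to 5 rows; each row is the pose to reach, as a shift and turn from the pose commanded when the call began, along the tool's axes at that moment; what a row does not reach only later rows make up. A row lasts 1/8 s, in which the tool goes at most 62.5 mm and 10.7 degrees, less where a joint would pass 70% of its speed; a pose out of reach is approached as far as the arm can. A call with a gripper value outside its range is refused whole. OPENING is the opening, from 0 (shut) to 1 (fully open), set as the call begins (- or left out, the last holds). The fingers move at their own pace and stop on an object; FORCE is the grip in N (left out, the last holds). Time passes only in rows, so rows that repeat a pose let the fingers close. It gives the time, the measured TCP pose, the force, the opening and the grip force at its end, in the units of the state.
- robot.state(): the state, without advancing time (a new reading comes with each control period).
- viewer.get_image(name): name is "scene" or "side" or "wrist"; returns a dict with "img" (420x560x3 uint8, red, green, blue), "vertical_fov" (degrees; the focal length in pixels is half the picture's height over the tangent of half this angle, whatever the lens; pixels are square), "cx", "cy" (the principal point, pixels), "camera_from_world" (4x4, takes a point from world to camera coordinates); the wrist camera has in their place "T_tool_cam" (4x4, takes a point from camera to tool coordinates, whose origin is the TCP and whose axes are the flange's). Camera axes: x right, y down, z forward; pixel columns grow to the right and rows downward; lengths in m; the calibration is good to about 2 mm. A picture is of the moment at which its call begins: read the wrist's pose just before it. There is no depth.
- robot.sign_off(): hands the job in; it is judged then, once.
The state is a dict: "time_s": time; "qpos": joint angles; "qvel": joint speeds; "joint_efforts": joint torques, N m; "eef_pos": TCP position; "ee_rot": TCP orientation; "ft_force": force on the tool from outside, world axes, zero at the start; "ft_torque": the same for the moment, N m; "width": finger opening in m; "grip_force": force on a finger pad.
Only numpy, scipy, OpenCV 4.12 (cv2) and the standard library are available. Lean on these libraries where they do the work, as an engineer would, in place of code of your own. Each camera call takes 0.05 s, during which the arm holds its last target. There are 200 camera calls.

### The job

A cheese trier, with the core it has just cut lying in its trough, stands in one of the two loaves on the grading bench; the other loaf only has a dial thermometer in it. Draw the trier straight up out of its loaf without shifting the loaf, then turn it level with the open side of the trough (and so the core) facing up; never let that side face down, or the core drops out. Finish while still holding it, level and motionless, with the core over the middle of the steel sample tray and at least 15 cm above the bench for the grader to look at: do not put it down or let go, and leave everything else on the bench where it is.

Things in the scene. Friction and masses are not known exactly. Their poses are not given: they have to be found in the camera images.
- trier: cheese trier, 210 mm, 120 g: half-round steel blade 16 mm across, 115 mm long, holding a pale core; then a 12 mm ferrule and a flat-sided white handle. Origin at the tip, z from tip to handle, x out of the trough's open side (steel back at -x). Starts upright, blade 80 mm deep in the loaf, 35 mm showing, open side away from the robot within about 50 degrees.
- trier_grip (a point): point on the axis of the trier's handle, 177 mm from the tip, a good place to grip (it balances 50 mm nearer the tip). Handle 80 mm long (30 mm of it, and a 3 mm end cap, above this point, 50 mm below), 22 mm thick between its flats (trier's y axis), 28 mm the other way (x), with a small thumb rest on the open side reaching 18.5 mm from the axis, 14 to 44 mm below this point
- trier_core (a point): middle of the blade and of the core in it, on the trier's axis, 55 mm from the tip
- loaf: yellow coated cheese loaf in which the trier stands, 280 x 110 x 95 mm, about 3.2 kg, loose on the bench; origin at the centre of its underside, z up, x along its length; the hole is upright, plain and loose (2 mm clearance, no catch), 80 mm deep, 30 mm from the middle along +x. Bench top at z = 0
- tray: shallow stainless sample tray, 200 x 160 mm, 22 mm high, between the two loaves; origin at the centre of its underside, z up, x along its length
- loaf2: second loaf, same looks and size, which only has the dial thermometer in it; to be left alone; origin at the centre of its underside, z up
- thermometer: dial thermometer, a thin steel stem with a round dial 48 mm across facing up, standing upright in the second loaf; its top is 158 mm above the bench; to be left alone; origin at the stem's tip, 25 mm above the bench
- jar1: sample jar with a white cap, 48 mm across, 62 mm high, nearer the robot than the tray; to be left alone; origin at the centre of its underside, z up
- jar2: another such sample jar; to be left alone; origin at the centre of its underside, z up
- tape: roll of tape lying flat, 90 mm across, 30 mm high, on the left of the bench; to be left alone; origin at the centre of its underside, z up
- beaker: steel beaker, 72 mm across, 85 mm high, nearer the robot than the tray; to be left alone; origin at the centre of its underside, z up
- brush: scrubbing brush with a wooden back, 170 x 50 x 48 mm, on the right of the bench; to be left alone; origin at the centre of its underside, z up
Mind the look-alikes: they are no part of the job. What is shaped like the trier but orange is not meant.

How it is judged:
By the outcome, as a careful person would: the job done as asked, in the order asked, and still so for the second after the job is handed in, while the arm keeps its last pose, push and grip.
It also fails if it takes over 38 s, if anything falls off the work surface, if the arm or the gripper's body presses on something with over 40 N, if the wrist force passes 120 N, or if a joint passes its speed limit or range.

## Working session

There is one attempt and no reset: what is moved stays moved. The work goes in short steps, Python scripts to look and compute and a shell command to move; the robot and the scene stay as the last step left them, time stands still between calls to the robot, and variables do not carry over. Pictures are saved under pics/ and viewed, at most 10 in all, crops included, and the job is handed in when it is done.

```bash
mkdir -p pics; ls; python3 - <<'E'
from plant import robot, viewer
import cv2,numpy as np
for n in ["scene","side"]:
    d=viewer.get_image(n)
    cv2.imwrite(f"pics/{n}0.png",cv2.resize(d["img"][:,:,::-1],(784,588),interpolation=cv2.INTER_CUBIC))
    print(n,d["vertical_fov"],d["cx"],d["cy"],np.round(d["camera_from_world"],3).tolist())
print(robot.state())
E
```

```text
pics
scene 57.144152123148515 276.8421791006501 210.66133528483238 [[-0.862, 0.507, 0.007, 0.498], [0.377, 0.651, -0.659, -0.145], [-0.339, -0.565, -0.752, 1.43], [0.0, 0.0, 0.0, 1.0]]
side 50.81176855710936 278.58440825446814 206.7846522443393 [[0.896, -0.444, 0.008, -0.507], [-0.293, -0.604, -0.741, 0.278], [0.334, 0.661, -0.672, 1.216], [0.0, 0.0, 0.0, 1.0]]
{'time_s': 0.1, 'qpos': array([ 1.11888548e+00,  2.21171255e-01,  1.52750816e+00,  1.45740644e-05,
        1.39471022e+00, -1.26103112e-01]), 'qvel': array([ 0.00097906, -0.00478682, -0.00029409,  0.00129124,  0.00103595,
       -0.00062608]), 'joint_efforts': array([-8.96425291e-06, -4.98238814e+01, -3.90545905e+01, -2.59041408e-04,
        5.65013397e-03,  3.15283351e-06]), 'eef_pos': array([0.19980353, 0.59161797, 0.23028771]), 'ee_rot': array([-2.62946952e-04,  1.62185507e-01,  9.86759877e-01, -8.59186642e-04]), 'ft_force': array([ 0.85240113, -0.42127161,  0.21617384]), 'ft_torque': array([-0.01698781, -0.03611625, -0.0231926 ]), 'grip_force': 0.0, 'width': 0.08489636697378314}
```

View pics/scene0.png

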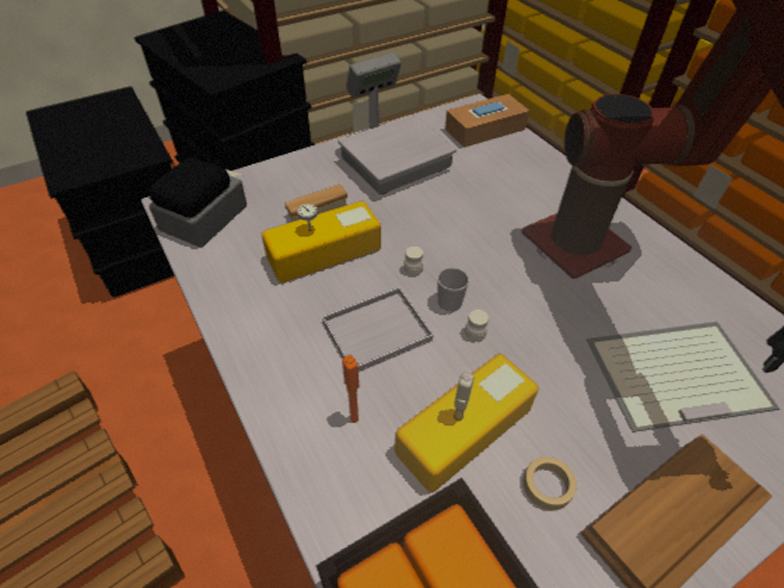

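View pics/side0.png

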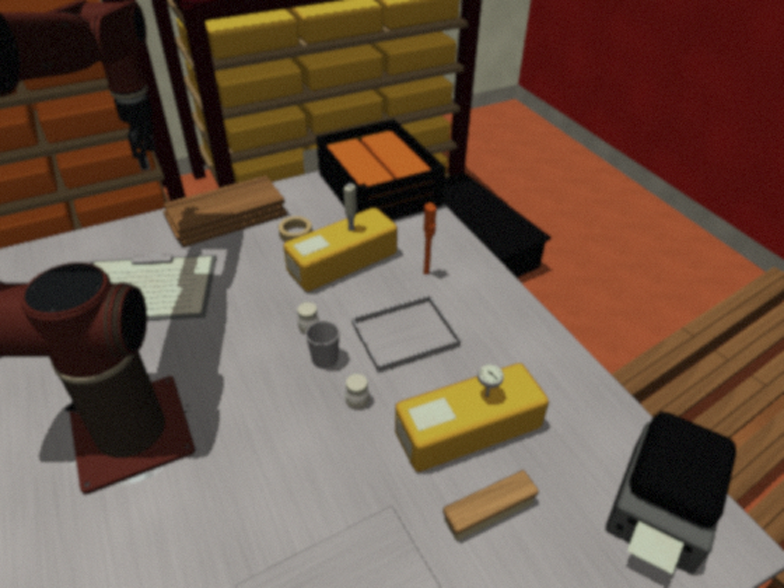

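The scene view shows three things that could be taken for the trier: the white/grey-handled one in the left loaf at (463,385), the orange look-alike standing at (352,370), and the thermometer at (308,212). I choose the white one, which is at (350,205) in the side view. Next is a close crop to check that choice.

```bash
cat > h.py <<'E'
from plant import robot, viewer
import cv2,numpy as np
from scipy.spatial.transform import Rotation as R
def K(d):
    f=d["img"].shape[0]/2/np.tan(np.radians(d["vertical_fov"])/2); return np.array([[f,0,d["cx"]],[0,f,d["cy"]],[0,0,1]])
def tri(ds,px):
    P=[K(d)@np.array(d["camera_from_world"])[:3] for d in ds]
    X=cv2.triangulatePoints(P[0],P[1],np.float64(px[0]).reshape(2,1),np.float64(px[1]).reshape(2,1)); return (X[:3]/X[3]).ravel()
def onz(d,px,z):
    T=np.array(d["camera_from_world"]); r=T[:3,:3].T@np.linalg.solve(K(d),[*px,1.]); c=-T[:3,:3].T@T[:3,3]
    return c+r*(z-c[2])/r[2]
def proj(d,X):
    p=K(d)@(np.array(d["camera_from_world"])@np.r_[X,1])[:3]; return p[:2]/p[2]
def pose():
    s=robot.state(); return np.array(s["eef_pos"]),R.from_quat(s["ee_rot"],scalar_first=True)
E
python3 - <<'E'
from h import *
o=[]
for n,(u,v) in {"scene":(331,275),"side":(250,150)}.items():
    d=viewer.get_image(n); o.append(cv2.resize(d["img"][v-50:v+50,u-33:u+33,::-1],None,fx=6,fy=6,interpolation=cv2.INTER_CUBIC))
    print(n,u-33,v-50)
cv2.imwrite("pics/crop1.png",np.hstack(o))
D=[viewer.get_image(n) for n in("scene","side")]
q=lambda a,b:np.array([a,b])/1.4
print("trier top",tri(D,[q(466,377),q(350,186)]), "tray corners (scene)",[onz(D[0],q(*p),.022).round(3).tolist() for p in((400,292),(431,333),(357,367),(324,323))],
 "(side)",[onz(D[1],q(*p),.022).round(3).tolist() for p in((429,299),(459,343),(379,367),(353,322))])
print("loaf top corners scene",[onz(D[0],q(*p),.095).round(3).tolist() for p in((505,357),(538,386),(430,470),(397,431))])
print("orange top",tri(D,[q(349,357),q(430,205)]),"beaker",onz(D[0],q(453,278),.085),"jars",onz(D[0],q(414,253),.062),onz(D[0],q(478,319),.062))
E
```

```text
scene 298 225
side 217 100
trier top [0.60721973 0.30166886 0.22111301] tray corners (scene) [[0.508, -0.06, 0.022], [0.512, 0.078, 0.022], [0.696, 0.074, 0.022], [0.704, -0.067, 0.022]] (side) [[0.698, 0.058, 0.022], [0.688, -0.096, 0.022], [0.499, -0.081, 0.022], [0.504, 0.066, 0.022]]
loaf top corners scene [[0.453, 0.245, 0.095], [0.441, 0.329, 0.095], [0.709, 0.363, 0.095], [0.72, 0.273, 0.095]]
orange top [0.75003079 0.16367329 0.20973834] beaker [0.41293619 0.01048876 0.085     ] jars [ 0.43268096 -0.12121623  0.062     ] [0.4217123  0.12121579 0.062     ]
```

View pics/crop1.png

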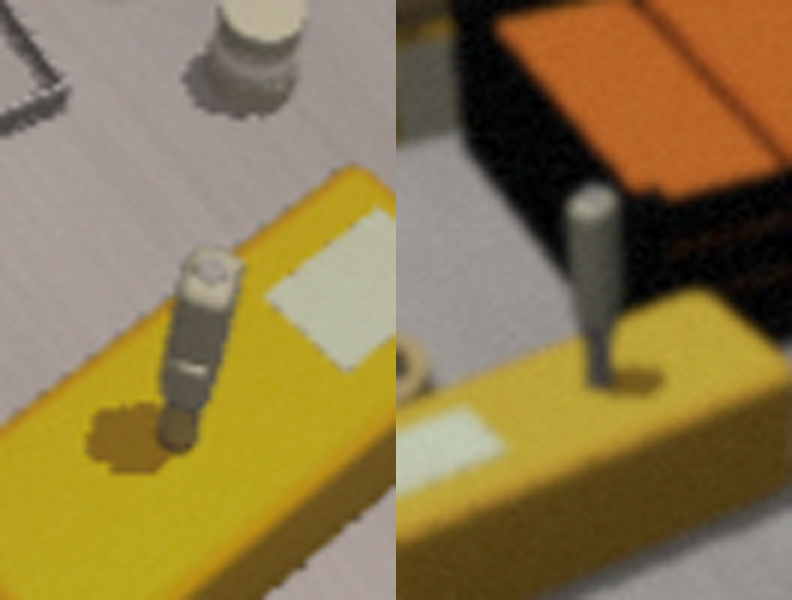

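The crop confirms the choice. It shows a grey-white handle on a steel blade in the left loaf, with the thumb rest at (190,370) on the side towards the scene camera. The measured top is z=0.221 against 0.225 expected, and (x,y)=(0.607,0.302) sits 28 mm from the loaf's middle, so both agree. I'll raise the arm and move over it to look from above.

```bash
python3 -m pendant '[0,0,-5,0,0,0,0,0,-11,0,0,0]' 1 60; python3 - <<'E'
from h import *
p,r=pose(); print(p,robot.state()["qpos"].round(4)); print((r.inv().apply([0.585,0.300,.36]-p)*100).round(1))
d=viewer.get_image("wrist"); print(np.round(d["T_tool_cam"],3).tolist(),d["vertical_fov"],[a for a in dir(robot) if a[0]!="_"])
print(r.as_matrix().round(3))
E
```

```text
time_s: 0.55
eef_pos: [0.1996, 0.5912, 0.3406]
ee_rot: [-0.001, 0.162, 0.987, -0.002]
ft_force: [0.2, 0.3, 0.6]
width: 0.0853
grip_force: 0.0
[0.19964183 0.59124947 0.34059045] [ 1.1188e+00  1.7540e-01  1.3762e+00  1.0000e-04  1.5940e+00 -1.2610e-01]
[-45.8 -15.3  -1.9]
[[0.0, -0.956, -0.293, 0.074], [1.0, 0.0, -0.0, -0.0], [0.0, -0.293, 0.956, -0.142], [0.0, 0.0, 0.0, 1.0]] 69.59271841430687 ['MotionError', 'pinch_z', 'sign_off', 'state']
[[-0.947  0.32  -0.002]
 [ 0.32   0.947 -0.004]
 [ 0.001 -0.004 -1.   ]]
```

```bash
python3 -m pendant '[-5,-1.7,-1,0,0,0,-10,-3.4,-1.5,0,0,0,-15,-5,-2,0,0,0,-20,-6.7,-2,0,0,0,-25,-8.4,-2,0,0,0]'; python3 -m pendant '[-5,-1.7,0,0,0,0,-10,-3.4,0,0,0,0,-15,-5,0,0,0,0,-20.8,-6.9,0,0,0,0,-20.8,-6.9,0,0,0,0]';python3 -m pendant '[0,0,0,0,0,0,0,0,0,0,0,0]'; python3 - <<'E'
from h import *
p,r=pose(); print(p,r.as_matrix().round(3),robot.state()["qpos"].round(4))
d=viewer.get_image("wrist"); np.save("w1.npy",d["img"])
T=np.eye(4);T[:3,:3]=r.as_matrix();T[:3,3]=p
d["camera_from_world"]=np.linalg.inv(T@d["T_tool_cam"])
g=[proj(d,[.607,.302,z]) for z in(.225,.192,.095)];print(np.array(g).round(1))
im=d["img"][:,:,::-1]; u,v=g[0].astype(int)
v0,u0=max(0,v-60),max(0,u-60); c=im[v0:v0+120,u0:u0+120]
print(u0,v0); cv2.imwrite("pics/w1.png",cv2.resize(c,None,fx=4.5,fy=4.5,interpolation=cv2.INTER_CUBIC))
E
```

```text
time_s: 1.23
eef_pos: [0.4112, 0.4314, 0.3614]
ee_rot: [0.0, 0.162, 0.987, 0.0]
ft_force: [1.2, 0.4, -0.2]
width: 0.0857
grip_force: 0.0
time_s: 1.85
eef_pos: [0.5878, 0.297, 0.3599]
ee_rot: [-0.0, 0.165, 0.986, -0.001]
ft_force: [-0.4, 0.3, -0.4]
width: 0.0853
grip_force: 0.0
time_s: 2.1
eef_pos: [0.5841, 0.3017, 0.3616]
ee_rot: [0.0, 0.161, 0.987, 0.0]
ft_force: [-0.4, -0.1, 0.7]
width: 0.0852
grip_force: 0.0
[0.5840722  0.3016546  0.36158412] [[-0.948  0.319  0.   ]
 [ 0.319  0.948  0.   ]
 [-0.     0.    -1.   ]] [ 3.5670e-01  2.5170e-01  1.2496e+00  3.0000e-04  1.6400e+00 -8.8990e-01]
[[289.4 222. ]
 [288.6 212.1]
 [287.  191.5]]
229 162
```

View pics/w1.png

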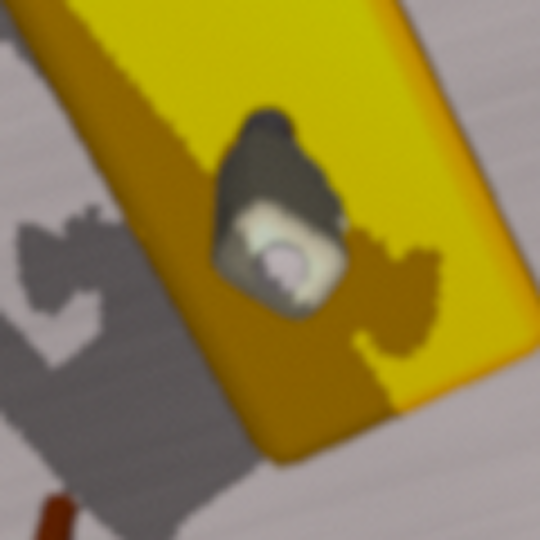

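The wrist view shows the handle end as a rectangle with its cap disc at crop (283,264). Its corners are near (255,200), (345,243), (298,318) and (213,260), and the thumb-rest nub peeks out at (343,222). So the open side faces right and slightly down in the picture. I'll fit the numbers and check with an overlay.

```bash
python3 - <<'E'
from h import *
p,r=pose(); d=viewer.get_image("wrist")
T=np.eye(4);T[:3,:3]=r.as_matrix();T[:3,3]=p
d["camera_from_world"]=np.linalg.inv(T@d["T_tool_cam"])
f=lambda u,v:(229+u/4.5,162+v/4.5)
c=onz(d,f(283,264),.225); print("axis",c.round(4))
P=np.array([onz(d,f(*q),.221)[:2] for q in((255,200),(345,243),(298,318),(213,260))]); print(P.round(4),P.mean(0))
a=P[1]-P[0];b=P[2]-P[3]; print("long yaw",[np.degrees(np.arctan2(*v[::-1])).round(1) for v in(a,b)],np.linalg.norm(a),np.linalg.norm(P[3]-P[0]))
n=onz(d,f(343,222),.178);print("nub yaw",np.degrees(np.arctan2(n[1]-c[1],n[0]-c[0])),np.linalg.norm((n-c)[:2]))
im=cv2.resize(d["img"][162:282,229:349,::-1],None,fx=4.5,fy=4.5,interpolation=cv2.INTER_CUBIC);S=[]
for yaw in(30,38,46):
    w=np.radians(yaw);R2=np.array([[np.cos(w),-np.sin(w)],[np.sin(w),np.cos(w)]]);k=im.copy()
    def poly(q,z,col):
        q=[(proj(d,[*(c[:2]+R2@np.array(x)/1000),zz])-[229,162])*4.5 for x,zz in zip(q,z)]
        cv2.polylines(k,[np.int32(q)],True,col,1)
    poly([(14,11),(14,-11),(-14,-11),(-14,11)],[.222]*4,(0,0,255))
    poly([(14,11),(14,-11),(-14,-11),(-14,11)],[.142]*4,(255,0,0))
    poly([(18.5,5),(18.5,-5),(18.5,-5),(18.5,5)],[.178,.178,.148,.148],(0,255,0))
    S.append(k[60:380,150:400])
cv2.imwrite("pics/ov.png",np.hstack(S))
E
```

```text
axis [0.6065 0.3048 0.225 ]
[[0.592  0.3033]
 [0.6075 0.3189]
 [0.6209 0.3038]
 [0.602  0.2902]] [0.60561307 0.30404645]
long yaw [np.float64(45.1), np.float64(35.6)] 0.0220126454979043 0.016477995230502113
nub yaw 55.346616985923774 0.017372836697718486
```

View pics/ov.png

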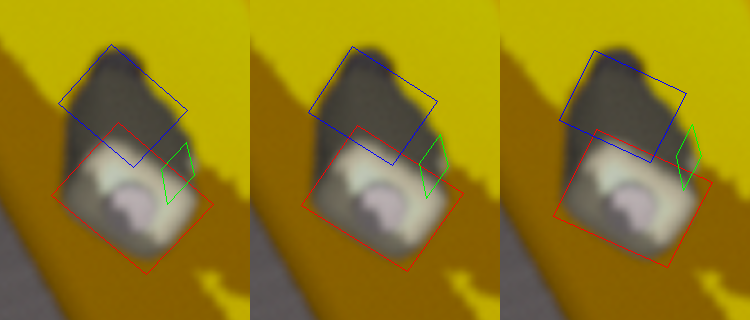

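The overlay fits best at a trier yaw of about 41°, and the green thumb-rest box falls on the nub. The axis is at (0.6065, 0.3045). I turn the tool by 120° about its z axis, so that tool x matches trier x, and centre it over the trier.

```bash
python3 -m pendant '[-0.5,0.3,0,0,0,10,-1,0.5,0,0,0,20,-1.5,0.8,0,0,0,30,-2,1,0,0,0,40,-2,1,0,0,0,50]' 1 60 >/dev/null; python3 -m pendant '[0,0,0,0,0,10,0,0,0,0,0,20,0,0,0,0,0,30,0,0,0,0,0,40,0,0,0,0,0,50]' >/dev/null; python3 -m pendant '[0,0,0,0,0,10,0,0,0,0,0,20,0,0,0,0,0,20,0,0,0,0,0,20]'; python3 - <<'E'
from h import *
p,r=pose(); m=r.as_matrix(); print(p,"xyaw",np.degrees(np.arctan2(m[1,0],m[0,0])),robot.state()["qpos"].round(3))
print((r.inv().apply([.6065,.3045,.173]-p)*100).round(2))
d=viewer.get_image("wrist")
T=np.eye(4);T[:3,:3]=m;T[:3,3]=p
d["camera_from_world"]=np.linalg.inv(T@d["T_tool_cam"])
g=np.array([proj(d,[.6065,.3045,z]) for z in(.225,.163,.13,.095)]);print(g.round(1))
u,v=g[1].astype(int);v0,u0=max(0,v-60),max(0,u-60);print(u0,v0)
cv2.imwrite("pics/w2.png",cv2.resize(d["img"][v0:v0+120,u0:u0+120,::-1],None,fx=4.5,fy=4.5,interpolation=cv2.INTER_CUBIC))
E
```

```text
time_s: 3.95
eef_pos: [0.6068, 0.3041, 0.3615]
ee_rot: [0.0, 0.935, 0.355, 0.0]
ft_force: [-0.6, 0.0, -0.2]
width: 0.0852
grip_force: 0.0
[0.60675545 0.30413776 0.36148069] xyaw 41.573041507306655 [ 0.349  0.306  1.184 -0.     1.651  1.194]
[ 0.   -0.05 18.85]
[[279.9 201.2]
 [280.1 187.3]
 [280.1 181.7]
 [280.2 176.6]]
220 127
```

View pics/w2.png

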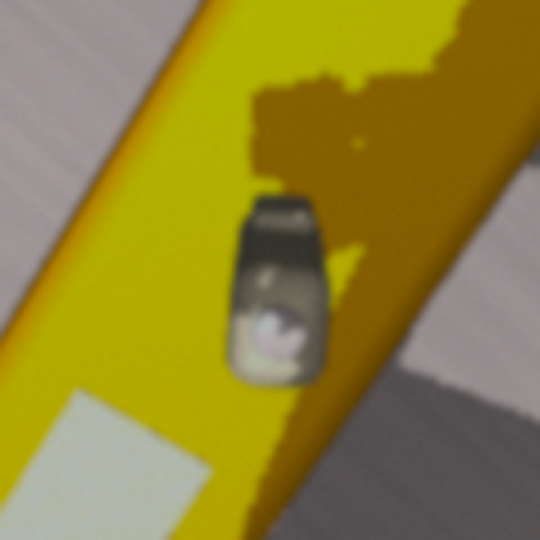

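The trier is aligned: thumb rest at (279,213) straight "up" from the cap at (278,333), so tool x is along trier x. The residual is about 1 mm in tool y and 2° of yaw. I correct both, descend, and then check the centring before closing.

```bash
python3 -m pendant '[0,0.1,4,0,0,2,0,0.1,9,0,0,2,0,0.1,14,0,0,2,0,0.1,17,0,0,2,0,0.1,18.8,0,0,2]' 1 40; python3 -m pendant '[0,0,0,0,0,0,0,0,0,0,0,0]'; python3 - <<'E'
from h import *
d=viewer.get_image("wrist"); print(pose()[0])
cv2.imwrite("pics/w3.png",d["img"][:,:,::-1])
E
```

```text
time_s: 4.62
eef_pos: [0.6069, 0.3026, 0.1711]
ee_rot: [0.0, 0.941, 0.337, -0.001]
ft_force: [0.2, -0.1, -0.1]
width: 0.0852
grip_force: 0.0
time_s: 4.88
eef_pos: [0.6089, 0.3033, 0.1754]
ee_rot: [0.0, 0.942, 0.337, 0.002]
ft_force: [0.6, 0.4, -0.0]
width: 0.085
grip_force: 0.0
[0.60901439 0.30335697 0.17568641]
```

View pics/w3.png

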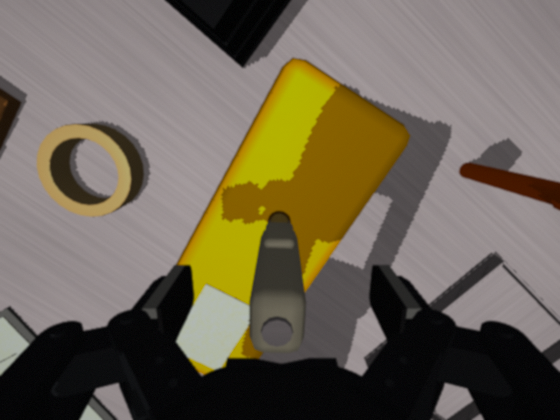

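The view is well aligned: the handle centre is at column 277, between finger inner edges at 191 and 371 (middle 281). That is about 1 mm off, so I shift by −1 mm and close.

```bash
python3 -m pendant '[0,-0.1,0.2,0,0,0,0,-0.1,0.2,0,0,0]' >/dev/null; python3 -m pendant '[0,0,0,0,0,0,0,0,0,0,0,0,0,0,0,0,0,0,0,0,0,0,0,0,0,0,0,0,0,0]' 0.1 60; python3 -m pendant '[0,0,0,0,0,0,0,0,0,0,0,0,0,0,0,0,0,0,0,0,0,0,0,0]' 0.1 60
```

```text
time_s: 5.8
eef_pos: [0.6072, 0.3037, 0.1714]
ee_rot: [-0.0, 0.942, 0.337, 0.0]
ft_force: [0.4, -0.2, 1.0]
width: 0.0213
grip_force: 58.9
time_s: 6.3
eef_pos: [0.6072, 0.3037, 0.1714]
ee_rot: [0.0, 0.942, 0.337, 0.0]
ft_force: [0.8, 1.3, 1.4]
width: 0.0211
grip_force: 58.9
```

The grip is at 59 N on 21–22 mm, with little side force. I lift straight up, slowly at first.

```bash
python3 -m pendant '[0,0,-0.5,0,0,0,0,0,-1.2,0,0,0,0,0,-2.2,0,0,0,0,0,-3.2,0,0,0,0,0,-4.2,0,0,0]'; python3 -m pendant '[0,0,-1,0,0,0,0,0,-2,0,0,0,0,0,-3,0,0,0,0,0,-4,0,0,0,0,0,-5,0,0,0]'; python3 -m pendant '[0,0,-2,0,0,0,0,0,-5,0,0,0,0,0,-8,0,0,0,0,0,-11,0,0,0,0,0,-14,0,0,0]'; python3 - <<'E'
from h import *
d=viewer.get_image("scene");k=d["img"][140:380,200:460,::-1]
cv2.imwrite("pics/s1.png",cv2.resize(k,None,fx=2.4,fy=2.4,interpolation=cv2.INTER_CUBIC)); print(pose()[0],robot.state()["qpos"].round(3))
E
```

```text
time_s: 6.92
eef_pos: [0.6073, 0.3037, 0.2144]
ee_rot: [-0.0, 0.942, 0.337, 0.0]
ft_force: [0.6, -0.5, -0.1]
width: 0.0216
grip_force: 58.7
time_s: 7.55
eef_pos: [0.6071, 0.3037, 0.264]
ee_rot: [0.0, 0.942, 0.337, -0.0]
ft_force: [0.5, 0.8, -1.1]
width: 0.0213
grip_force: 58.7
time_s: 8.18
eef_pos: [0.6071, 0.3036, 0.4057]
ee_rot: [0.0, 0.942, 0.337, 0.001]
ft_force: [0.4, -0.6, -1.9]
width: 0.0212
grip_force: 58.7
[0.607973   0.30391835 0.41103238] [ 0.348  0.305  1.095 -0.     1.733  1.232]
```

View pics/s1.png

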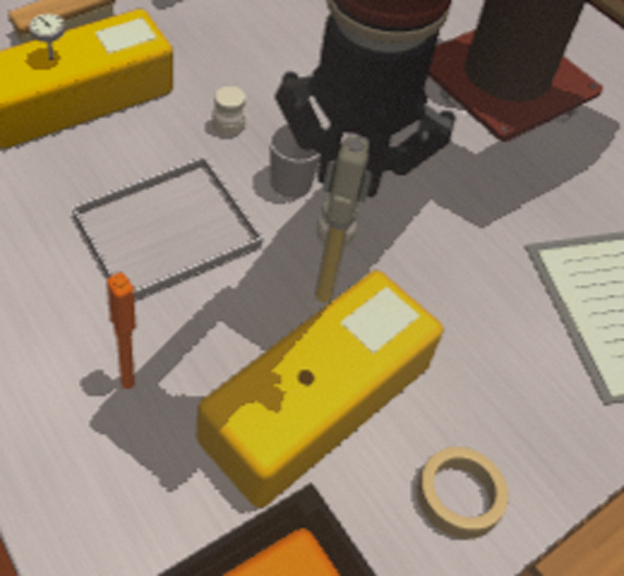

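The trier is out: the loaf has an empty hole at (306,377) and stands where it was. The trough side with its pale core faces the camera at (332,260). Next I carry it towards the tray and yaw it so the trough faces world +y.

```bash
python3 -m pendant '[-2.5,3,0,0,0,-10,-6,7,0,0,0,-20,-9.5,11.2,0,0,0,-30,-13,15.4,0,0,0,-40,-16.5,19.5,0,0,0,-50]'; python3 -m pendant '[-4,0,0,0,0,0,-8,0,0,0,0,0,-12,0,0,0,0,0,-15,0,0,0,0,0,-15,0,0,0,0,0]'; python3 - <<'E'
from h import *
p,r=pose();print(p,r.as_matrix().round(3),robot.state()["qpos"].round(3))
E
```

```text
time_s: 8.85
eef_pos: [0.6028, 0.0466, 0.4037]
ee_rot: [0.0, 0.709, 0.705, 0.0]
ft_force: [-0.3, 0.1, -0.9]
width: 0.0218
grip_force: 58.7
time_s: 9.48
eef_pos: [0.6011, -0.1038, 0.4033]
ee_rot: [0.0, 0.712, 0.702, -0.0]
ft_force: [0.6, 0.8, -1.5]
width: 0.0213
grip_force: 58.7
[ 0.60108043 -0.10383332  0.40326308] [[ 0.015  1.    -0.   ]
 [ 1.    -0.015 -0.   ]
 [-0.    -0.    -1.   ]] [-0.3    0.134  1.308 -0.     1.699 -0.285]
```

```bash
python3 -m pendant '[0,0,0,0,8,0,0,0,0,0,16,0,0,0,0,0,24,0,0,0,0,0,32,0,0,0,0,0,40,0]'; python3 - <<'E'
from h import *
p,r=pose();print(p,r.as_matrix().round(3),robot.state()["qpos"].round(3))
E
```

```text
time_s: 10.1
eef_pos: [0.6016, -0.101, 0.4043]
ee_rot: [-0.241, 0.667, 0.661, 0.245]
ft_force: [-0.2, 0.4, -2.1]
width: 0.0214
grip_force: 58.7
[ 0.60163134 -0.10095822  0.40427178] [[ 0.007  1.     0.008]
 [ 0.764 -0.011  0.646]
 [ 0.646  0.001 -0.764]] [-0.602  0.307  1.249  0.616  1.951 -0.466]
```

j4 rises as predicted and the trough is turning up (tool x has z = +0.65). I continue to 90°.

```bash
python3 -m pendant '[0,0,0,0,10,0,0,0,0,0,20,0,0,0,0,0,30,0,0,0,0,0,40,0,0,0,0,0,50,0]'; python3 -m pendant '[0,0,0,0,0,0,0,0,0,0,0,0,0,0,0,0,0,0]'; python3 - <<'E'
from h import *
p,r=pose();print(p,r.as_matrix().round(3),robot.state()["qpos"].round(3))
print("core",p+r.apply([0,0,.103]))
E
```

```text
time_s: 10.72
eef_pos: [0.6016, -0.1015, 0.4037]
ee_rot: [-0.498, 0.502, 0.496, 0.504]
ft_force: [0.6, -0.0, -0.9]
width: 0.0214
grip_force: 58.8
time_s: 11.1
eef_pos: [0.6017, -0.1013, 0.4055]
ee_rot: [-0.495, 0.503, 0.5, 0.502]
ft_force: [0.7, -0.5, -0.2]
width: 0.0214
grip_force: 58.8
[ 0.6016571  -0.10132847  0.40553686] [[-0.004  1.     0.011]
 [ 0.005 -0.011  1.   ]
 [ 1.     0.004 -0.005]] [-0.735  0.622  1.302  1.268  2.24  -0.465]
core [0.60275175 0.00166435 0.4050064 ]
```

```bash
python3 - <<'E'
from h import *
p,r=pose(); o=[]
for n in("scene","side"):
    d=viewer.get_image(n); t=p+r.apply([0,0,.158]); b=p+r.apply([0,0,-.052]);c=proj(d,(t+b)/2).astype(int)
    u0,v0=c-[45,60]; k=cv2.resize(d["img"][v0:v0+130,u0:u0+90,::-1],None,fx=4.4,fy=4.4,interpolation=cv2.INTER_CUBIC)
    for q in(t,t-[0,.115,0]): cv2.drawMarker(k,tuple(int(x) for x in (proj(d,q)-[u0,v0])*4.4),(0,0,255),cv2.MARKER_CROSS,10,1)
    o.append(k);print(n,u0,v0,k.shape)
cv2.imwrite("pics/f1.png",np.hstack(o))
E
```

```text
scene 214 62 (572, 396, 3)
side 256 79 (572, 396, 3)
```

View pics/f1.png

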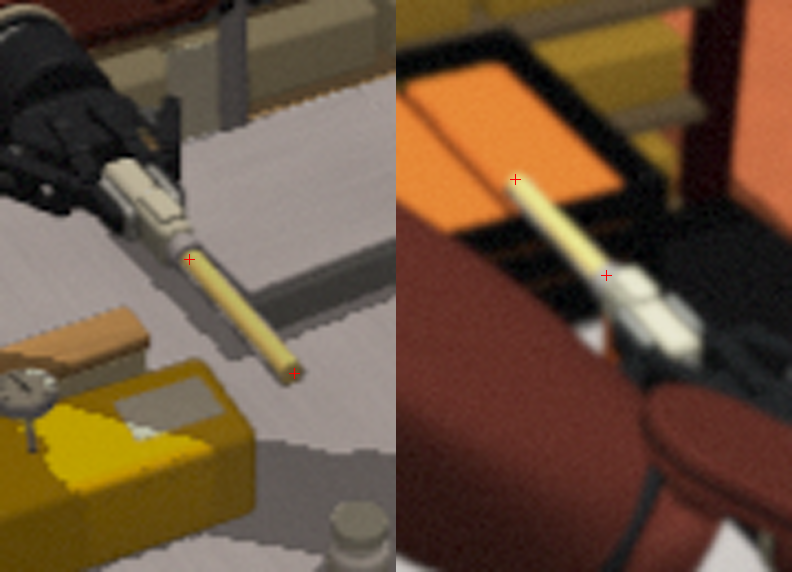

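The core lies face up. The predicted blade ends (crosses at (189,260)/(295,373) and (515,180)/(606,275)) fall on the real ones, so the trier is level. The core at (0.603, 0.002, 0.405) is over the tray's middle at (0.601, −0.003).

```bash
python3 -m pendant '[0,0,0,0,0,0,0,0,0,0,0,0,0,0,0,0,0,0,0,0,0,0,0,0]'; python3 - <<'E'
from plant import robot
print(abs(robot.state()["qvel"]).max()); print(robot.sign_off())
E
```

```text
time_s: 11.7
eef_pos: [0.6014, -0.1018, 0.4032]
ee_rot: [-0.497, 0.503, 0.497, 0.503]
ft_force: [0.4, -0.2, -1.1]
width: 0.0215
grip_force: 58.8
0.001760314700035742
the job is handed in; nothing more can be done
None
```

I drew the trier straight up and handed it in held level and still, trough and core facing up, with the core about 40 cm above the bench and within about 1 cm of the tray's middle; the loaf showed no visible shift, and the clock read 11.7 s.

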